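# Gather the seasonings into the caddy

## Robot

A 6-joint arm with a two-finger parallel gripper is mounted at the origin on a cart in front of the work surface, level with it; the furniture and walls round the work are solid. World frame = base frame: x ahead of the robot, y to its left, z up, the work surface at z = 0. Lengths are in mm, angles in rad, forces in N, time in s.
With the tool pointing down it reaches from about 400 to 925 mm from the base axis. Payload 12.5 kg.
Tool frame: the origin (TCP) lies at the very end of the fingers, on their centre line; the grasp point (between the pads) lies 19 mm behind it; z points along the fingers, y is the line along which they close (so a half turn about z gives the same grasp; the last joint's range is limited). The gripper opens to 95 mm and grips with 3 to 60 N. Pads are 20 mm wide; open, the fingers measure 119 mm over their backs; the gripper's body (75 mm by 180 mm) begins 59 mm behind the grasp point.
Start: joints at [1.014, 0.491, 1.559, -0, 1.092, -0.106], TCP at [272.29, 562.588, 214.661] pointing down, gripper open.
Joint ranges: [-3.1, 3.1], [-0.84, 2.19], [0.05, 2.79], [-1.13, 4.28], [0.06, 2.93], [-2.69, 2.69]. Speed limits (rad/s): [2.22, 2.22, 2.79, 3.14, 3.14, 3.14].

## Interface

Orientations are given as [roll, pitch, yaw] about the fixed x, y, z axes, in that order (R = Rz(yaw) Ry(pitch) Rx(roll)).
In Python, from cell import env, cams, monitor, order gives the robot as it stands (env), with the cameras (cams), the readings (monitor) and the job (order).
- The arm moves only by the tool creep_tool, called after ">>>" as name([rows], argument=value, ...), one row to a line, values as JSON. Schema: {"type":"object","properties":{"deltas":{"type":"array","items":{"type":"array","items":{"type":"array","items":{"type":"number"},"minItems":5,"maxItems":5},"minItems":1,"maxItems":5},"minItems":1,"maxItems":1},"only":{"type":"string"},"quiet":{"type":"boolean"},"lines":{"type":"string"}},"required":["deltas"],"additionalProperties":false}. deltas is a list that holds a single list of rows (three levels of brackets), with 1 to 5 rows, each of 5 numbers: dx, dy, dz in parts of the range, where 1.0 means 0.8 m, then a turn about the tool's z in normalised numbers (1 is 4 rad), then the opening from 0.0 (shut) to 1.0 (fully open); each row is the pose to reach, as a shift and turn from the pose commanded when the call began, along the tool's axes at that moment; what a row does not reach only later rows make up. A row lasts 1/12 s, in which the tool goes at most 41.7 mm and 0.125 rad, less where a joint would pass 70% of its speed; a pose out of reach is approached as far as the arm can. The fingers move at their own pace and stop on an object; the grip force is fixed at half the most. Time passes only in rows, so rows that do not move let the fingers close. The tool returns the time, the measured TCP pose, the force, the opening and the grip force at its end. only (a regular expression) keeps the lines of the reply that match it, lines (a string "A,B") keeps lines A to B, and quiet returns only ok. A shift or turn number past 1, either way, is cut back to 1. Input that does not fit is refused with a message, and nothing moves.
- monitor.state(): the state, without advancing time (a new reading comes with each control period).
- cams.read_camera(name): name is "scene" or "top"; returns (picture, depth): 420x560x3 uint8, red, green, blue; 420x560 float32, mm along the optical axis (not along the pixel's ray), 0 where there is no reading.
- cams.camera_info(name): a dict with "vertical_fov" (degrees; the focal length in pixels is half the picture's height over the tangent of half this angle, whatever the lens; pixels are square), "cx", "cy" (the principal point, pixels), "dist_coeffs" ([k1, k2, p1, p2, k3] as OpenCV has them; the pictures are not rectified), "origin" and "attitude" of the camera in the world. Camera axes: x right, y down, z forward; pixel columns grow to the right and rows downward; lengths in mm; the calibration is good to about 2 mm. A picture is of the moment at which its call begins. camera_info takes no time and is no camera call.
- order.job_done(): hands the job in; it is judged then, once.
The state is a dict: "t": time; "joints": joint angles; "qvel": joint speeds; "tau": joint torques, N m; "eef_pos": TCP position; "tcp_rot": TCP orientation; "ft_force": force on the tool from outside, world axes, zero at the start; "moment": the same for the moment, N m; "opening": opening from 0.0 (shut) to 1.0 (fully open); "grip_force": force on a finger pad.
Only numpy, scipy, OpenCV 4.12 (cv2) and the standard library are available. Lean on these libraries where they do the work, as an engineer would, in place of code of your own. Each camera call takes 0.05 s, during which the arm holds its last target. There are 200 camera calls.

## Task

Gather the four seasonings into the caddy, each standing upright in its own cup: the vinegar bottle with the blue cap in the blue cup, the tall spice bottle with the brown cap in the red cup, the herb jar with the black cap in the green cup, and the jar with the tan lid in the yellow cup. The green cleaning bottle and the white dish soap bottle do not belong there: leave them standing where they are.

Things in the scene. Friction and masses are not known exactly. Their poses are not given: they have to be found in the camera images.
- vinegar: Vinegar bottle: small clear bottle with pale yellow content and a blue screw cap, 189 mm high; body 51 mm in diameter up to 135 mm, above that a neck and cap 31 mm in diameter, the best grip. 0.22 to 0.37 kg. Origin: centre of its underside, z up; round, yaw means nothing. Loose, upright on the wooden stove cover, whose top is 35 mm above z = 0.
- spice: Tall spice bottle: slim clear bottle with brown spice, a label with red, and a dark brown cap; 150 mm high, 41 mm in diameter over its whole height. 0.13 to 0.23 kg. Origin: centre of its underside, z up; round, yaw means nothing. Loose, upright on the wooden stove cover, whose top is 35 mm above z = 0.
- herb: Dried-herb jar: small clear jar with green herb, a dark label and a black cap; 105 mm high, 41 mm in diameter over its whole height. 0.08 to 0.15 kg. Origin: centre of its underside, z up; round, yaw means nothing. Loose, upright on the wooden stove cover, whose top is 35 mm above z = 0.
- jar: Lidded jar: squat clear glass jar with white content and a flat tan lid; 93 mm high, 56 mm in diameter; grip it at about 60 to 75 mm height. 0.15 to 0.25 kg. Origin: centre of its underside, z up; round, yaw means nothing. Loose, upright on the wooden stove cover, whose top is 35 mm above z = 0.
- green_cleaner: Cleaning bottle, not food: flat green bottle with a white cap, 182 mm high, 52 mm (x) by 75 mm (y), 0.46 kg. Origin: centre of its underside, z up. Stands loose among the seasonings on the stove cover (top 35 mm above z = 0); to be left alone.
- dish_soap: Cleaning bottle, not food: white round bottle of washing-up liquid with a yellow label and a white spout cap, 224 mm high, 64 mm in diameter, 0.32 kg. Origin: centre of its underside, z up. Stands loose among the seasonings on the stove cover (top 35 mm above z = 0); to be left alone.
- blue_cup: Blue cup: fixed round open cup, 82 mm outside, 76 mm inside diameter, 36 mm high, floor 4 mm thick. One of four equal cups in a square, 91 mm from centre to centre along x and y of the cup's frame, in a low grey tray (196 mm square, rim 16 mm high) on the stove cover; colours swap corners. Origin: centre of its underside, 40 mm above z = 0, z up.
- red_cup: Red cup: fixed round open cup, 82 mm outside, 76 mm inside diameter, 36 mm high, floor 4 mm thick. One of four equal cups in a square, 91 mm from centre to centre along x and y of the cup's frame, in a low grey tray (196 mm square, rim 16 mm high) on the stove cover; colours swap corners. Origin: centre of its underside, 40 mm above z = 0, z up.
- green_cup: Green cup: fixed round open cup, 82 mm outside, 76 mm inside diameter, 36 mm high, floor 4 mm thick. One of four equal cups in a square, 91 mm from centre to centre along x and y of the cup's frame, in a low grey tray (196 mm square, rim 16 mm high) on the stove cover; colours swap corners. Origin: centre of its underside, 40 mm above z = 0, z up.
- yellow_cup: Yellow cup: fixed round open cup, 82 mm outside, 76 mm inside diameter, 36 mm high, floor 4 mm thick. One of four equal cups in a square, 91 mm from centre to centre along x and y of the cup's frame, in a low grey tray (196 mm square, rim 16 mm high) on the stove cover; colours swap corners. Origin: centre of its underside, 40 mm above z = 0, z up.

How it is judged (in metres and radians):
At the end, for the whole second after the job is handed in: Each seasoning stands upright (0.12 rad), at rest, in its cup (within 22 mm of the axis, -2 to 10 mm above the cup's origin): vinegar blue, spice red, herb green, tan-lidded jar yellow. Both cleaning bottles upright and at rest within 30 mm of their start (horizontal distance between vinegar and blue_cup below 0.022 m and z of vinegar in the frame of blue_cup between -0.002 and 0.01 m and angle between each of vinegar, spice, herb, jar, green_cleaner, dish_soap's own z axis and vertical below 0.12 rad and linear speed of each of vinegar, spice, herb, jar, green_cleaner, dish_soap below 0.02 m/s and horizontal distance between spice and red_cup below 0.022 m and z of spice in the frame of red_cup between -0.002 and 0.01 m and horizontal distance between herb and green_cup below 0.022 m and z of herb in the frame of green_cup between -0.002 and 0.01 m and horizontal distance between jar and yellow_cup below 0.022 m and z of jar in the frame of yellow_cup between -0.002 and 0.01 m and distance of each of green_cleaner, dish_soap from where it was at the start of the episode below 0.03 m); the robot touches nothing.
It fails at once if the green cleaning bottle is moved by 30 mm or more or tipped by over 0.35 rad (distance of green_cleaner from where it was at the start of the episode above 0.03 m or angle between green_cleaner's own z axis and vertical above 0.35 rad).
It fails at once if the dish soap bottle is moved by 30 mm or more or tipped by over 0.35 rad (distance of dish_soap from where it was at the start of the episode above 0.03 m or angle between dish_soap's own z axis and vertical above 0.35 rad).
It also fails if it takes over 96 s, if anything falls off the work surface, if the arm or the gripper's body presses on something with over 40 N, if the wrist force passes 120 N, or if a joint passes its speed limit or range.

## Working session

There is one attempt and no reset: what is moved stays moved. The work goes in short steps, Python scripts to look and compute and a tool call to move; the robot and the scene stay as the last step left them, time stands still between calls to the robot, and variables do not carry over. Pictures are saved under pics/ and viewed, at most 14 in all, crops included, and the job is handed in when it is done.

```bash
ls; mkdir -p pics; python3 - <<'E'
from cell import env, cams, monitor, order
import cv2
for n in("top","scene"):
    p,d=cams.read_camera(n); cv2.imwrite(f"pics/{n}0.png",p[:,:,::-1]); print(n,cams.camera_info(n))
s=monitor.state();print(s['t'],s['eef_pos'],s['tcp_rot'],s['opening'])
E
```

```text
cell.py
pics
top {'vertical_fov': 45.23034594128272, 'cx': 272.69831679729543, 'cy': 209.5872492508309, 'dist_coeffs': array([-0.17562656,  0.        ,  0.        ,  0.        ,  0.        ]), 'origin': array([ 335.01792345,   43.04830028, 1109.99423855]), 'attitude': array([-2.95467056,  0.0269084 , -1.57227793])}
scene {'vertical_fov': 56.49655770159238, 'cx': 280.0942382660036, 'cy': 211.96688550912276, 'dist_coeffs': array([-0.10693393,  0.        ,  0.        ,  0.        ,  0.        ]), 'origin': array([  93.62144685, -498.05686297,  578.87636654]), 'attitude': array([-2.17932514,  0.01100327, -0.68805644])}
0.1 [272.18363766 562.36473375 214.11209414] [-3.14055967e+00 -1.15214409e-04  2.69071704e+00] 0.9998419386383077
```

View pics/top0.png

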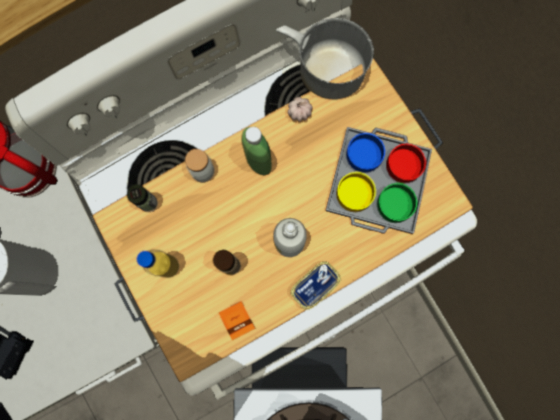

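View pics/scene0.png

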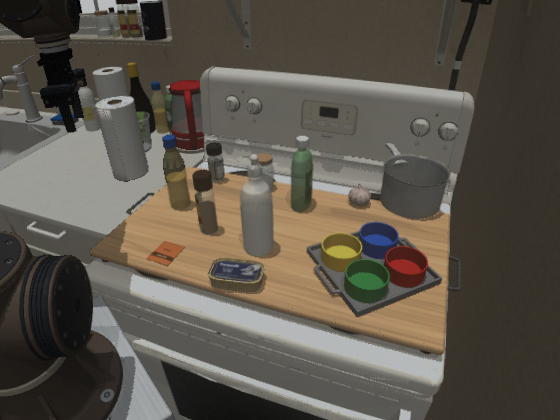

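The top view has the robot at the bottom. The caps are at vinegar (147,260), spice (225,262), herb (138,195), jar lid (197,160), cleaner (252,135) and soap (290,228). The cups are blue (366,153), red (406,163), yellow (356,191) and green (398,203). The scene view confirms which item is which.

```bash
cat > h.py <<'E'
import numpy as np, cv2
from cell import env, cams, monitor, order
from scipy.spatial.transform import Rotation as R
def cloud(n):
    p,d=cams.read_camera(n); c=cams.camera_info(n); H,W=d.shape
    f=H/2/np.tan(np.radians(c['vertical_fov'])/2)
    K=np.array([[f,0,c['cx']],[0,f,c['cy']],[0,0,1]])
    v,u=np.mgrid[:H,:W]
    r=cv2.undistortPoints(np.stack([u,v],-1).reshape(-1,1,2).astype(float),K,c['dist_coeffs']).reshape(H,W,2)
    r=np.dstack([r,np.ones((H,W))])
    M=R.from_euler('xyz',c['attitude']).as_matrix()
    P=(r*d[...,None])@M.T+c['origin']; P[d==0]=np.nan
    return p,P,r@M.T,np.array(c['origin'])
def circ(X):
    (c,r)=cv2.minEnclosingCircle(X.astype(np.float32).reshape(-1,1,2)); return np.round([*c,r],1)
E
python3 - <<'E'
from h import *
p,P,D,O=cloud("top")
v,u=np.mgrid[:420,:560]
for n,(a,b),h,w in [("vin",(147,260),224,14),("spice",(225,262),185,18),("herb",(138,195),140,18),("jar",(197,160),128,22),("clean",(252,135),217,18),("soap",(290,228),259,18)]:
    m=(abs(u-a)<w)&(abs(v-b)<w)&(P[...,2]>h-6)&(P[...,2]<h+12)
    X=P[m][:,:2]; Z=P[m][:,2]; 
    vv,uu=v[m].mean(),u[m].mean(); d=D[int(round(vv)),int(round(uu))]; ray=O+d*(h-O[2])/d[2]
    print(n,m.sum(),circ(X),X.mean(0).round(1),np.median(Z).round(1),ray.round(1))
# bottles: body points of the cleaner/soap
for n,(a,b) in [("clean",(255,150)),("soap",(290,236))]:
    m=(abs(u-a)<26)&(abs(v-b)<30)&(P[...,2]>70); X=P[m][:,:2]; print(n,cv2.minAreaRect(X.astype(np.float32)))
hsv=cv2.cvtColor(p,cv2.COLOR_RGB2HSV)
for n,a,b in [("blue",366,153),("red",406,163),("yellow",356,191),("green",398,203)]:
    m=(abs(u-a)<26)&(abs(v-b)<26)&(P[...,2]>69)&(P[...,2]<85)&(hsv[...,1]>120); X=P[m][:,:2]
    print(n,m.sum(),circ(X),np.median(P[m][:,2]).round(1))
m=(u>285)&(u<320)&(v>95)&(v<125);print("garlic",np.nanmax(P[m][:,2]))
m=(u>285)&(u<375)&(v>15)&(v<97)&(P[...,2]>60);print("pot",np.nanmax(P[m],0),np.nanmin(P[m],0))
E
```

```text
vin 197 [415.8 298.7  15.6] [415.4 298. ] 220.6 [415.8 297.7 224. ]
spice 338 [416.8 161.4  19.4] [416.8 161.2] 182.0 [416.  161.4 185. ]
herb 317 [554.1 344.5  21.1] [553.9 344.1] 139.6 [554.4 344.2 140. ]
jar 396 [627.9 224.8  24.4] [626.6 224.9] 127.2 [627.  225.8 128. ]
clean 181 [649.6 103.6  15. ] [648.6 103.9] 214.5 [647.8 103.4 217. ]
soap 49 [466.4  37.    8.2] [467.1  36.8] 255.8 [467.3  36.2 259. ]
clean ((644.0951538085938, 104.15957641601562), (66.04537200927734, 50.11479187011719), 67.52339935302734)
soap ((465.08563232421875, 37.48438262939453), (63.85306930541992, 62.93007278442383), 45.02501678466797)
blue 312 [ 638.  -124.5   62.5] 75.3
red 285 [ 628.5 -196.7   61.6] 74.9
yellow 279 [ 574.3 -121.5   57.4] 75.3
green 256 [ 561.7 -191.7   55.9] 74.9
garlic 89.13758816007794
pot [995.75608827  39.72796664 166.61584824] [ 788.00718305 -165.9340601    60.04513517]
```

```bash
cat >> h.py <<'E'
def go(x,y,z,yaw=None):
    """print shift along the tool axes from the present pose to a world TCP target"""
    s=monitor.state(); M=R.from_euler('xyz',s['tcp_rot']).as_matrix()
    print('at',np.round(s['eef_pos'],1),'yaw',round(s['tcp_rot'][2],3),'shift',np.round(M.T@(np.array([x,y,z])-s['eef_pos']),1), 'turn' , None if yaw is None else round(s['tcp_rot'][2]-yaw,3))
E
python3 - <<'E'
from h import *
p,P,D,O=cloud("top")
v,u=np.mgrid[:420,:560]
hsv=cv2.cvtColor(p,cv2.COLOR_RGB2HSV)
cs=[]
for n,a,b,h in [("blue",366,153,112),("red",406,163,0),("yellow",356,191,28),("green",398,203,65)]:
    dh=abs(((hsv[...,0].astype(int)-h+90)%180)-90)
    m=(abs(u-a)<26)&(abs(v-b)<26)&(P[...,2]>69)&(P[...,2]<85)&(hsv[...,1]>120)&(dh<12); c=circ(P[m][:,:2]); cs.append(c[:2])
    print(n,m.sum(),c,np.median(hsv[b-5:b+5,a-5:a+5,0]))
cs=np.array(cs); print("mean",cs.mean(0),[np.linalg.norm(cs[i]-cs[j]).round(1) for i,j in((0,1),(1,3),(3,2),(2,0))])
# things higher than 130 within 150 mm of the jar / herb
for n,c in(("jar",(627,225)),("herb",(554,344))):
    q=P[:,:][np.isfinite(P[...,2])]; nrm=np.array([np.cos(.478),np.sin(.478)])
    for h in (60,100,150,180):
        k=(q[:,2]>h)&(q[:,2]<h+400)&(np.hypot(q[:,0]-c[0],q[:,1]-c[1])<220)
        s=(q[k][:,:2]-c)@nrm; t=(q[k][:,:2]-c)@[-nrm[1],nrm[0]]; s=s[(s>40)&(abs(t)<95)]; print(n,h,len(s),np.sort(s)[:3].round())
E
```

```text
blue 215 [ 659.  -130.1   40.8] 109.0
red 202 [ 634.9 -217.9   42.5] 1.0
yellow 205 [ 571.5 -105.3   41.4] 31.0
green 200 [ 546.7 -192.6   41.6] 67.0
mean [ 603.025 -161.475] [np.float64(91.0), np.float64(91.8), np.float64(90.8), np.float64(90.9)]
jar 60 7121 [146. 147. 147.]
jar 100 6395 [146. 147. 147.]
jar 150 5253 [146. 147. 147.]
jar 180 4724 [99. 99. 99.]
herb 60 6895 [144. 145. 146.]
herb 100 6156 [144. 145. 146.]
herb 150 5064 [144. 145. 146.]
herb 180 4974 [106. 106. 107.]
```

```bash
python3 - <<'E'
from h import *
go(627.5,225,244,2.356)
E
```

```text
at [272.2 562.5 214.3] yaw 2.691 shift [-466.8 -149.   -29.6] turn 0.335
```

Units first: shifts go in shares of 0.8 m and turns go in shares of 4 rad. So -175 mm / 800 = -0.2188, -140 mm / 800 = -0.175.

>>> creep_tool([
  [[-0.0438,-0.0138,-0.0188,0,1],[-0.0875,-0.0275,-0.0375,0,1],[-0.1313,-0.0413,-0.0375,0,1],[-0.175,-0.0563,-0.0375,0,1],[-0.2188,-0.07,-0.0375,0,1]],
])

```text
t: 0.62
eef_pos: [406.3, 434.6, 244.9]
tcp_rot: [3.141, 0.0, 2.691]
ft_force: [0.5, 1.1, -0.9]
opening: 0.998
grip_force: 0.0
```

>>> creep_tool([
  [[-0.0438,-0.0138,0,0,1],[-0.0875,-0.0275,0,0,1],[-0.1313,-0.0413,0,0,1],[-0.175,-0.0563,0,0,1],[-0.2188,-0.07,0,0,1]],
])

```text
t: 1.03
eef_pos: [539.5, 307.7, 244.6]
tcp_rot: [-3.141, -0.0, 2.691]
ft_force: [0.4, 0.0, -0.6]
opening: 0.999
grip_force: 0.0
```

>>> creep_tool([
  [[-0.0438,-0.0138,0,0,1],[-0.0875,-0.0275,0,0,1],[-0.1313,-0.0413,0,0,1],[-0.145,-0.0463,0,0,1],[-0.145,-0.0463,0,0,1]],
])

```text
t: 1.45
eef_pos: [628.4, 223.1, 243.8]
tcp_rot: [-3.141, -0.0, 2.688]
ft_force: [0.7, 0.6, -0.3]
opening: 1.002
grip_force: 0.0
```

>>> creep_tool([
  [[0,0,0,0.03,1],[0,0,0,0.06,1],[0,0,0,0.0838,1],[0,0,0,0.0838,1]],
])

```text
t: 1.78
eef_pos: [625.8, 226.6, 244.7]
tcp_rot: [-3.141, -0.0, 2.353]
ft_force: [0.2, -0.0, 0.3]
opening: 1.0
grip_force: 0.0
```

```bash
python3 - <<'E'
from h import *
go(627.5,225,84,2.356)
E
```

```text
at [625.8 226.6 244.7] yaw 2.353 shift [-2.400e+00  1.000e-01  1.607e+02] turn -0.003
```

>>> creep_tool([
  [[-0.0025,0,0.0438,0,1],[-0.0025,0,0.0875,0,1],[-0.0025,0,0.1313,0,1],[-0.0025,0,0.175,0,1],[-0.0025,0,0.2,0,1]],
])

```text
t: 2.2
eef_pos: [626.1, 224.6, 81.1]
tcp_rot: [-3.138, -0.002, 2.36]
ft_force: [0.9, -0.6, -0.6]
opening: 1.0
grip_force: 0.0
```

>>> creep_tool([
  [[0,0,0,0,1],[0,0,0,0,0],[0,0,0,0,0],[0,0,0,0,0],[0,0,0,0,0]],
])

```text
t: 2.62
eef_pos: [628.8, 224.4, 86.5]
tcp_rot: [3.139, 0.001, 2.356]
ft_force: [0.2, -0.8, 0.1]
opening: 0.773
grip_force: 0.0
```

>>> creep_tool([
  [[0,0,0,0,0],[0,0,0,0,0],[0,0,0,0,0],[0,0,0,0,0]],
])

```text
t: 2.95
eef_pos: [628.4, 224.1, 85.1]
tcp_rot: [3.141, 0.0, 2.356]
ft_force: [-0.4, 0.4, 3.8]
opening: 0.556
grip_force: 30.0
```

>>> creep_tool([
  [[0,0,-0.025,0,0],[0,0,-0.05,0,0]],
])

```text
t: 3.12
eef_pos: [627.5, 223.8, 123.9]
tcp_rot: [-3.139, -0.002, 2.356]
ft_force: [0.4, -0.3, -1.3]
opening: 0.554
grip_force: 30.0
```

Scaled: -175 mm / 800 = -0.2188, -140 mm / 800 = -0.175.

>>> creep_tool([
  [[0,0,-0.0438,0,0],[0,0,-0.0875,0,0],[0,0,-0.1313,0,0],[0,0,-0.175,0,0],[0,0,-0.2188,0,0]],
])

```text
t: 3.53
eef_pos: [627.8, 223.9, 301.2]
tcp_rot: [-3.141, -0.0, 2.356]
ft_force: [0.4, 0.0, -1.7]
opening: 0.552
grip_force: 30.0
```

>>> creep_tool([
  [[0,0,0,0,0]],
])

```text
t: 3.62
eef_pos: [629.7, 224.4, 307.0]
tcp_rot: [3.133, 0.005, 2.356]
ft_force: [-0.1, 1.0, -1.7]
opening: 0.553
grip_force: 30.0
```

```bash
python3 - <<'E'
from h import *
go(571.5,-105.3,300)
E
```

```text
at [629.7 224.4 307. ] yaw 2.356 shift [-192.  -274.3    5.6] turn None
```

Scaled: -115 mm / 800 = -0.1438, -92 mm / 800 = -0.115.

>>> creep_tool([
  [[-0.02,-0.0288,0,0,0],[-0.04,-0.0575,0,0,0],[-0.06,-0.0863,0,0,0],[-0.08,-0.115,0,0,0],[-0.1,-0.1438,0,0,0]],
])

```text
t: 4.03
eef_pos: [602.7, 84.9, 298.9]
tcp_rot: [-3.141, -0.001, 2.356]
ft_force: [0.1, -0.7, -1.4]
opening: 0.55
grip_force: 30.0
```

>>> creep_tool([
  [[-0.02,-0.0288,0,0,0],[-0.04,-0.0575,0,0,0],[-0.06,-0.0863,0,0,0],[-0.08,-0.115,0,0,0],[-0.1,-0.1438,0,0,0]],
])

```text
t: 4.45
eef_pos: [578.0, -53.0, 299.0]
tcp_rot: [-3.141, -0.001, 2.356]
ft_force: [0.5, 1.1, -1.2]
opening: 0.555
grip_force: 30.0
```

>>> creep_tool([
  [[-0.02,-0.0275,0,0,0],[-0.04,-0.055,0,0,0],[-0.04,-0.055,0,0,0],[-0.04,-0.055,0,0,0]],
])

```text
t: 4.78
eef_pos: [569.7, -106.6, 299.0]
tcp_rot: [-3.141, -0.001, 2.353]
ft_force: [0.1, 0.5, -1.7]
opening: 0.556
grip_force: 30.0
```

```bash
python3 - <<'E'
from h import *
go(571.5,-105.3,130)
p,_=cams.read_camera("scene"); cv2.imwrite("pics/s1.png",p[:,:,::-1])
E
```

```text
at [ 569.7 -106.6  299. ] yaw 2.353 shift [ -0.5   2.3 169. ] turn None
```

View pics/s1.png

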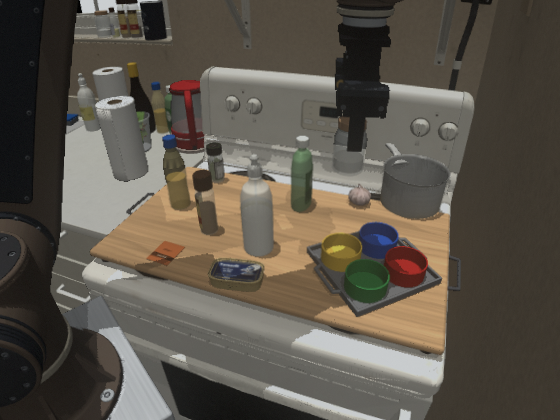

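The jar hangs upright at about (350,145), and the cups below are clear. I'll lower it now.

Scaled: 165 mm / 800 = 0.2063, 140 mm / 800 = 0.175.

>>> creep_tool([
  [[0,0.0025,0.0438,0,0],[0,0.0025,0.0875,0,0],[0,0.0025,0.1313,0,0],[0,0.0025,0.175,0,0],[0,0.0025,0.2063,0,0]],
])

```text
t: 5.25
eef_pos: [570.7, -102.4, 131.8]
tcp_rot: [-3.141, -0.002, 2.357]
ft_force: [-0.4, -1.0, -1.4]
opening: 0.55
grip_force: 30.0
```

>>> creep_tool([
  [[0,0,0.0125,0,0],[0,0,0.025,0,0],[0,0,0.035,0,0],[0,0,0.0425,0,0],[0,0,0.045,0,0]],
])

```text
t: 5.67
eef_pos: [571.8, -103.9, 98.7]
tcp_rot: [3.141, 0.001, 2.356]
ft_force: [0.5, 0.3, -2.0]
opening: 0.555
grip_force: 30.0
```

>>> creep_tool([
  [[0,0,0.0013,0,0],[0,0,0.0025,0,0],[0,0,0.0038,0,0],[0,0,0.0038,0,0]],
])

```text
t: 6.0
eef_pos: [571.7, -104.1, 96.0]
tcp_rot: [3.141, 0.001, 2.356]
ft_force: [-0.2, 0.2, -1.7]
opening: 0.553
grip_force: 30.0
```

Scaled: 2 mm / 800 = 0.0025, 1 mm / 800 = 0.0013.

>>> creep_tool([
  [[0,0,0.0013,0,0],[0,0,0.0025,0,0],[0,0,0.0025,0,0]],
])

```text
t: 6.25
eef_pos: [571.8, -104.2, 94.1]
tcp_rot: [3.141, 0.001, 2.356]
ft_force: [-0.8, -0.9, 3.4]
opening: 0.552
grip_force: 30.0
```

>>> creep_tool([
  [[0,0,0,0,0.75],[0,0,0,0,0.75],[0,0,0,0,0.75],[0,0,0,0,0.75]],
])

```text
t: 6.58
eef_pos: [571.6, -104.0, 93.6]
tcp_rot: [3.141, -0.0, 2.356]
ft_force: [-0.1, -0.4, -0.4]
opening: 0.734
grip_force: 0.0
```

>>> creep_tool([
  [[0,0,-0.0188,0,0.75],[0,0,-0.05,0,0.75],[0,0,-0.0938,0,1],[0,0,-0.1375,0,1],[0,0,-0.1813,0,1]],
])

```text
t: 7.0
eef_pos: [571.2, -103.9, 240.1]
tcp_rot: [-3.141, -0.001, 2.356]
ft_force: [0.7, 0.6, 0.0]
opening: 0.904
grip_force: 0.0
```

>>> creep_tool([
  [[0,0,-0.0125,0,1],[0,0,-0.0125,0,1]],
])

```text
t: 7.17
eef_pos: [572.4, -104.2, 251.5]
tcp_rot: [3.139, 0.005, 2.356]
ft_force: [0.2, -0.6, -0.4]
opening: 0.989
grip_force: 0.0
```

```bash
python3 - <<'E'
from h import *
go(554.2,344.3,250,2.69)
E
```

```text
at [ 572.4 -104.2  251.5] yaw 2.356 shift [330.1 304.2   0.7] turn -0.334
```

Scaled: 125 mm / 800 = 0.1563, 115 mm / 800 = 0.1438.

>>> creep_tool([
  [[0.0313,0.0288,-0.0375,0,1],[0.0625,0.0575,-0.0375,0,1],[0.0938,0.0863,-0.0375,0,1],[0.125,0.115,-0.0375,0,1],[0.1563,0.1438,-0.0375,0,1]],
])

```text
t: 7.58
eef_pos: [563.8, 67.1, 276.8]
tcp_rot: [-3.14, -0.002, 2.355]
ft_force: [0.6, -0.0, 0.6]
opening: 1.003
grip_force: 0.0
```

>>> creep_tool([
  [[0.0313,0.0288,0,0,1],[0.0625,0.0575,0,0,1],[0.0938,0.0863,0,0,1],[0.125,0.115,0,0,1],[0.1563,0.1438,0,0,1]],
])

```text
t: 8.0
eef_pos: [556.8, 237.0, 276.5]
tcp_rot: [-3.139, -0.001, 2.356]
ft_force: [-0.1, 0.3, -0.6]
opening: 1.0
grip_force: 0.0
```

>>> creep_tool([
  [[0.0313,0.0288,0,0,1],[0.0625,0.0575,0,0,1],[0.0938,0.0863,0,0,1],[0.1,0.0925,0,0,1],[0.1,0.0925,0,0,1]],
])

```text
t: 8.42
eef_pos: [552.5, 346.1, 276.1]
tcp_rot: [-3.139, -0.001, 2.359]
ft_force: [-0.8, -0.3, -0.4]
opening: 1.0
grip_force: 0.0
```

```bash
python3 - <<'E'
from h import *
go(554.2,344.3,96)
E
```

```text
at [552.5 346.1 276.1] yaw 2.359 shift [ -2.7   0.5 180.1] turn None
```

Scaled: 170 mm / 800 = 0.2125, 140 mm / 800 = 0.175.

>>> creep_tool([
  [[-0.0025,0,0.0438,0,1],[-0.0025,0,0.0875,0,1],[-0.0025,0,0.1313,0,1],[-0.0025,0,0.175,0,1],[-0.0025,0,0.2125,0,1]],
])

```text
t: 8.83
eef_pos: [554.0, 340.8, 105.5]
tcp_rot: [-3.139, -0.001, 2.355]
ft_force: [0.3, -0.1, -0.5]
opening: 1.002
grip_force: 0.0
```

>>> creep_tool([
  [[0,0,0.0125,0,1],[0,0,0.0125,0,0.5],[0,0,0.0125,0,0],[0,0,0.0125,0,0],[0,0,0.0125,0,0]],
])

```text
t: 9.25
eef_pos: [555.6, 343.0, 100.6]
tcp_rot: [3.139, 0.001, 2.356]
ft_force: [0.3, -0.2, 0.0]
opening: 0.775
grip_force: 0.0
```

>>> creep_tool([
  [[0,0,0,0,0],[0,0,0,0,0],[0,0,0,0,0],[0,0,0,0,0],[0,0,0,0,0]],
])

```text
t: 9.67
eef_pos: [554.8, 342.9, 98.8]
tcp_rot: [3.141, 0.0, 2.356]
ft_force: [0.3, 0.3, -2.2]
opening: 0.428
grip_force: 21.1
```

>>> creep_tool([
  [[0,0,-0.025,0,0],[0,0,-0.05,0,0]],
])

```text
t: 9.83
eef_pos: [554.1, 342.6, 137.9]
tcp_rot: [-3.139, -0.001, 2.356]
ft_force: [0.1, -1.0, -0.4]
opening: 0.425
grip_force: 29.9
```

Scaled: -180 mm / 800 = -0.225, -146 mm / 800 = -0.1825.

>>> creep_tool([
  [[0,0,-0.0463,0,0],[0,0,-0.0925,0,0],[0,0,-0.1375,0,0],[0,0,-0.1825,0,0],[0,0,-0.225,0,0]],
])

```text
t: 10.25
eef_pos: [554.4, 342.7, 320.7]
tcp_rot: [3.141, 0.0, 2.356]
ft_force: [1.3, -0.0, -1.6]
opening: 0.426
grip_force: 29.9
```

>>> creep_tool([
  [[0,0,0,0,0]],
])

```text
t: 10.33
eef_pos: [556.0, 343.6, 326.0]
tcp_rot: [3.132, 0.003, 2.356]
ft_force: [-0.1, -0.9, -0.6]
opening: 0.423
grip_force: 29.9
```

```bash
python3 - <<'E'
from h import *
go(546.7,-192.6,300)
E
```

```text
at [556.  343.6 326. ] yaw 2.356 shift [-372.6 -385.9   23.4] turn None
```

Scaled: -129 mm / 800 = -0.1613, -125 mm / 800 = -0.1563.

>>> creep_tool([
  [[-0.0313,-0.0325,0,0,0],[-0.0625,-0.065,0,0,0],[-0.0938,-0.0963,0,0,0],[-0.125,-0.1288,0,0,0],[-0.1563,-0.1613,0,0,0]],
])

```text
t: 10.75
eef_pos: [551.3, 161.7, 318.0]
tcp_rot: [-3.141, -0.0, 2.356]
ft_force: [0.3, 0.3, -1.2]
opening: 0.427
grip_force: 29.9
```

>>> creep_tool([
  [[-0.0313,-0.0325,0,0,0],[-0.0625,-0.065,0,0,0],[-0.0938,-0.0963,0,0,0],[-0.125,-0.1288,0,0,0],[-0.1563,-0.1613,0,0,0]],
])

```text
t: 11.17
eef_pos: [548.4, -18.0, 318.1]
tcp_rot: [-3.141, -0.001, 2.356]
ft_force: [1.0, 0.7, -0.3]
opening: 0.423
grip_force: 29.9
```

>>> creep_tool([
  [[-0.0313,-0.0325,0,0,0],[-0.0625,-0.065,0,0,0],[-0.0938,-0.0963,0,0,0],[-0.125,-0.1288,0,0,0],[-0.1525,-0.1575,0,0,0]],
])

```text
t: 11.58
eef_pos: [545.5, -193.8, 318.0]
tcp_rot: [-3.141, -0.001, 2.355]
ft_force: [0.9, 0.7, -0.9]
opening: 0.421
grip_force: 29.9
```

>>> creep_tool([
  [[0,0,0,0,0],[0,0,0,0,0]],
])

```text
t: 11.75
eef_pos: [545.6, -193.1, 317.7]
tcp_rot: [-3.141, -0.001, 2.353]
ft_force: [-0.0, 0.4, -1.4]
opening: 0.425
grip_force: 29.9
```

```bash
python3 - <<'E'
from h import *
go(546.7,-192.6,107)
E
```

```text
at [ 545.6 -193.1  317.7] yaw 2.353 shift [ -0.7   1.2 210.7] turn None
```

>>> creep_tool([
  [[0,0.0013,0.0438,0,0],[0,0.0013,0.0875,0,0],[0,0.0013,0.1313,0,0],[0,0.0013,0.175,0,0],[0,0.0013,0.2125,0,0]],
])

```text
t: 12.17
eef_pos: [546.2, -189.4, 146.5]
tcp_rot: [-3.141, -0.001, 2.357]
ft_force: [1.3, -1.0, -2.5]
opening: 0.428
grip_force: 29.9
```

>>> creep_tool([
  [[0,0,0.0125,0,0],[0,0,0.025,0,0],[0,0,0.035,0,0],[0,0,0.0438,0,0],[0,0,0.0463,0,0]],
])

```text
t: 12.58
eef_pos: [547.0, -190.9, 111.7]
tcp_rot: [3.141, 0.001, 2.356]
ft_force: [0.9, -0.1, -2.1]
opening: 0.425
grip_force: 29.9
```

>>> creep_tool([
  [[0,0,0.0013,0,0],[0,0,0.0025,0,0],[0,0,0.0038,0,0],[0,0,0.0038,0,0]],
])

```text
t: 12.92
eef_pos: [546.9, -191.1, 109.0]
tcp_rot: [3.141, 0.001, 2.356]
ft_force: [-0.6, 0.1, -2.4]
opening: 0.424
grip_force: 29.9
```

Scaled: 2 mm / 800 = 0.0025, 1 mm / 800 = 0.0013.

>>> creep_tool([
  [[0,0,0.0013,0,0],[0,0,0.0025,0,0],[0,0,0.0025,0,0]],
])

```text
t: 13.17
eef_pos: [547.3, -191.1, 107.6]
tcp_rot: [3.141, 0.002, 2.356]
ft_force: [-0.3, 1.3, 6.3]
opening: 0.423
grip_force: 30.0
```

>>> creep_tool([
  [[0,0,0,0,0.65],[0,0,0,0,0.65],[0,0,0,0,0.65],[0,0,0,0,0.65]],
])

```text
t: 13.5
eef_pos: [546.7, -191.0, 106.5]
tcp_rot: [3.142, -0.0, 2.356]
ft_force: [-0.2, -1.1, -0.7]
opening: 0.627
grip_force: 0.0
```

>>> creep_tool([
  [[0,0,-0.0188,0,0.65],[0,0,-0.05,0,0.65],[0,0,-0.0938,0,1],[0,0,-0.1375,0,1],[0,0,-0.1813,0,1]],
])

```text
t: 13.92
eef_pos: [546.4, -190.9, 253.1]
tcp_rot: [-3.141, -0.001, 2.356]
ft_force: [0.1, -0.4, 0.6]
opening: 0.806
grip_force: 0.0
```

>>> creep_tool([
  [[0,0,-0.0438,0,1],[0,0,-0.075,0,1]],
])

```text
t: 14.08
eef_pos: [546.9, -191.1, 314.8]
tcp_rot: [3.141, 0.003, 2.356]
ft_force: [0.5, -0.3, 0.0]
opening: 0.947
grip_force: 0.0
```

```bash
python3 - <<'E'
from h import *
go(416.5,161.3,310)
p,P,D,O=cloud("scene"); cv2.imwrite("pics/s2.png",p[:,:,::-1])
E
```

```text
at [ 546.9 -191.1  314.8] yaw 2.356 shift [341.5 156.8   4.1] turn None
```

View pics/s2.png

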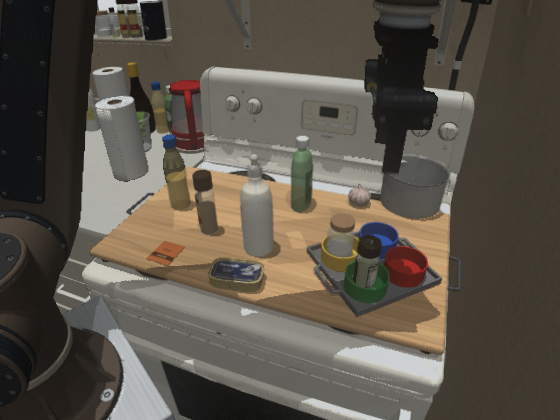

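The jar is upright in yellow at (341,235) and the herb jar in green at (367,262). The other bottles haven't moved. Next is the spice bottle.

Scaled: 155 mm / 800 = 0.1938, 124 mm / 800 = 0.155.

>>> creep_tool([
  [[0.0388,0.0175,-0.0063,0,1],[0.0775,0.035,-0.0063,0,1],[0.1163,0.0538,-0.0063,0,1],[0.155,0.0713,-0.0063,0,1],[0.1938,0.0888,-0.0063,0,1]],
])

```text
t: 14.55
eef_pos: [486.5, -29.9, 316.3]
tcp_rot: [-3.142, -0.0, 2.355]
ft_force: [0.8, 0.8, 0.1]
opening: 1.001
grip_force: 0.0
```

>>> creep_tool([
  [[0.0388,0.0175,0,0,1],[0.0775,0.035,0,0,1],[0.1163,0.0538,0,0,1],[0.155,0.0713,0,0,1],[0.1938,0.0888,0,0,1]],
])

```text
t: 14.97
eef_pos: [427.1, 130.0, 316.5]
tcp_rot: [3.142, -0.0, 2.356]
ft_force: [0.6, 0.1, -0.2]
opening: 1.002
grip_force: 0.0
```

>>> creep_tool([
  [[0.0388,0.0175,0,0,1],[0.0388,0.0175,0,0,1],[0.0388,0.0175,0,0,1]],
])

```text
t: 15.22
eef_pos: [415.5, 161.6, 316.5]
tcp_rot: [3.142, 0.0, 2.359]
ft_force: [0.4, 0.5, -0.7]
opening: 0.997
grip_force: 0.0
```

```bash
python3 - <<'E'
from h import *
go(416.5,161.3,136)
E
```

```text
at [415.5 161.6 316.5] yaw 2.359 shift [ -0.9   0.5 180.5] turn None
```

Scaled: 170 mm / 800 = 0.2125, 140 mm / 800 = 0.175.

>>> creep_tool([
  [[-0.0013,0,0.0438,0,1],[-0.0013,0,0.0875,0,1],[-0.0013,0,0.1313,0,1],[-0.0013,0,0.175,0,1],[-0.0013,0,0.2125,0,1]],
])

```text
t: 15.63
eef_pos: [416.7, 158.5, 144.7]
tcp_rot: [-3.141, -0.0, 2.355]
ft_force: [0.2, -0.2, -0.6]
opening: 1.0
grip_force: 0.0
```

>>> creep_tool([
  [[0,0,0.0125,0,1],[0,0,0.0125,0,0.5],[0,0,0.0125,0,0],[0,0,0.0125,0,0],[0,0,0.0125,0,0]],
])

```text
t: 16.05
eef_pos: [417.5, 159.6, 137.7]
tcp_rot: [3.14, 0.001, 2.355]
ft_force: [0.1, -0.8, 0.0]
opening: 0.777
grip_force: 0.0
```

>>> creep_tool([
  [[0,0,0,0,0],[0,0,0,0,0],[0,0,0,0,0],[0,0,0,0,0],[0,0,0,0,0]],
])

```text
t: 16.47
eef_pos: [416.8, 159.8, 136.8]
tcp_rot: [3.141, 0.0, 2.356]
ft_force: [-0.8, -0.2, -0.9]
opening: 0.426
grip_force: 29.4
```

>>> creep_tool([
  [[0,0,-0.025,0,0],[0,0,-0.05,0,0]],
])

```text
t: 16.63
eef_pos: [416.1, 159.7, 176.4]
tcp_rot: [-3.139, -0.002, 2.356]
ft_force: [-0.5, 0.2, -0.6]
opening: 0.425
grip_force: 30.0
```

Scaled: -185 mm / 800 = -0.2313, -148 mm / 800 = -0.185.

>>> creep_tool([
  [[0,0,-0.0463,0,0],[0,0,-0.0925,0,0],[0,0,-0.1388,0,0],[0,0,-0.185,0,0],[0,0,-0.2313,0,0]],
])

```text
t: 17.05
eef_pos: [416.1, 159.7, 363.6]
tcp_rot: [3.142, -0.0, 2.356]
ft_force: [1.2, -0.1, -1.9]
opening: 0.427
grip_force: 30.0
```

>>> creep_tool([
  [[0,0,-0.0313,0,0],[0,0,-0.0313,0,0]],
])

```text
t: 17.22
eef_pos: [417.7, 160.0, 391.4]
tcp_rot: [3.135, 0.004, 2.356]
ft_force: [-0.1, 0.2, -0.8]
opening: 0.427
grip_force: 30.0
```

```bash
python3 - <<'E'
from h import *
go(560,60,386);go(634.9,-217.9,386)
E
```

```text
at [417.7 160.  391.4] yaw 2.356 shift [-171.4   29.9    6.3] turn None
at [417.7 160.  391.4] yaw 2.356 shift [-420.9 -113.6    6.3] turn None
```

Height is reached. I'll take the detour via (560,60).

Scaled: -170 mm / 800 = -0.2125, -136 mm / 800 = -0.17.

>>> creep_tool([
  [[-0.0425,0.0075,0,0,0],[-0.085,0.015,0,0,0],[-0.1275,0.0225,0,0,0],[-0.17,0.03,0,0,0],[-0.2125,0.0375,0,0,0]],
])

```text
t: 17.63
eef_pos: [559.1, 59.6, 385.4]
tcp_rot: [-3.141, -0.001, 2.356]
ft_force: [0.0, 0.2, -1.3]
opening: 0.43
grip_force: 30.0
```

>>> creep_tool([
  [[-0.035,-0.02,0,0,0],[-0.07,-0.04,0,0,0],[-0.105,-0.06,0,0,0],[-0.14,-0.08,0,0,0],[-0.175,-0.1,0,0,0]],
])

```text
t: 18.05
eef_pos: [600.5, -96.4, 385.2]
tcp_rot: [-3.141, -0.002, 2.356]
ft_force: [0.0, 0.3, -1.4]
opening: 0.426
grip_force: 30.0
```

>>> creep_tool([
  [[-0.035,-0.02,0,0,0],[-0.07,-0.04,0,0,0],[-0.105,-0.06,0,0,0],[-0.1375,-0.0788,0,0,0],[-0.1375,-0.0788,0,0,0]],
])

```text
t: 18.47
eef_pos: [634.1, -222.0, 383.6]
tcp_rot: [-3.14, -0.002, 2.352]
ft_force: [0.5, 0.4, -0.7]
opening: 0.427
grip_force: 30.0
```

>>> creep_tool([
  [[0,0,0,0,0]],
])

```text
t: 18.55
eef_pos: [633.6, -218.6, 384.3]
tcp_rot: [-3.141, -0.003, 2.354]
ft_force: [-0.4, -0.1, -1.6]
opening: 0.424
grip_force: 30.0
```

```bash
python3 - <<'E'
from h import *
go(634.9,-217.9,146)
E
```

```text
at [ 633.6 -218.6  384.3] yaw 2.354 shift [ -1.1   1.7 238.3] turn None
```

Scaled: 175 mm / 800 = 0.2188, 140 mm / 800 = 0.175.

>>> creep_tool([
  [[0,0.0013,0.0438,0,0],[0,0.0013,0.0875,0,0],[0,0.0013,0.1313,0,0],[0,0.0013,0.175,0,0],[0,0.0013,0.2188,0,0]],
])

```text
t: 18.97
eef_pos: [633.8, -215.0, 209.9]
tcp_rot: [3.141, -0.0, 2.357]
ft_force: [0.5, -0.5, -1.5]
opening: 0.425
grip_force: 30.0
```

>>> creep_tool([
  [[0,0,0.0313,0,0],[0,0,0.05,0,0],[0,0,0.0625,0,0],[0,0,0.0713,0,0],[0,0,0.0738,0,0]],
])

```text
t: 19.38
eef_pos: [634.3, -215.8, 151.9]
tcp_rot: [-3.141, -0.001, 2.356]
ft_force: [1.2, 0.1, -1.9]
opening: 0.429
grip_force: 30.0
```

>>> creep_tool([
  [[0,0,0.0013,0,0],[0,0,0.0025,0,0],[0,0,0.0038,0,0],[0,0,0.0038,0,0]],
])

```text
t: 19.72
eef_pos: [634.6, -216.6, 150.2]
tcp_rot: [3.141, 0.001, 2.356]
ft_force: [-0.4, -0.1, -1.9]
opening: 0.424
grip_force: 30.0
```

Scaled: 3 mm / 800 = 0.0038, 2 mm / 800 = 0.0025.

>>> creep_tool([
  [[0,0,0.0013,0,0],[0,0,0.0025,0,0],[0,0,0.0038,0,0],[0,0,0.0038,0,0]],
])

```text
t: 20.05
eef_pos: [634.3, -216.5, 146.4]
tcp_rot: [3.142, -0.0, 2.356]
ft_force: [-0.4, -0.3, -0.8]
opening: 0.425
grip_force: 30.0
```

>>> creep_tool([
  [[0,0,0.0013,0,0],[0,0,0.0013,0,0],[0,0,0.0019,0,0],[0,0,0.0019,0,0]],
])

```text
t: 20.38
eef_pos: [634.6, -216.6, 145.8]
tcp_rot: [3.141, 0.001, 2.356]
ft_force: [0.1, 1.2, 4.6]
opening: 0.425
grip_force: 30.0
```

>>> creep_tool([
  [[0,0,0,0,0.65],[0,0,0,0,0.65],[0,0,0,0,0.65],[0,0,0,0,0.65]],
])

```text
t: 20.72
eef_pos: [634.4, -216.5, 144.9]
tcp_rot: [-3.142, -0.0, 2.356]
ft_force: [0.2, 0.3, 0.2]
opening: 0.629
grip_force: 0.0
```

>>> creep_tool([
  [[0,0,-0.0188,0,0.65],[0,0,-0.05,0,0.65],[0,0,-0.0938,0,1],[0,0,-0.1375,0,1],[0,0,-0.1813,0,1]],
])

```text
t: 21.13
eef_pos: [634.2, -216.4, 291.6]
tcp_rot: [-3.142, -0.001, 2.356]
ft_force: [-0.9, 0.2, -0.1]
opening: 0.805
grip_force: 0.0
```

>>> creep_tool([
  [[0,0,-0.025,0,1],[0,0,-0.025,0,1]],
])

```text
t: 21.3
eef_pos: [635.5, -216.9, 315.4]
tcp_rot: [3.139, 0.007, 2.356]
ft_force: [-0.3, 0.6, -0.1]
opening: 0.948
grip_force: 0.0
```

```bash
python3 - <<'E'
from h import *
go(415.7,298,310)
p,P,D,O=cloud("top"); cv2.imwrite("pics/t2.png",p[:,:,::-1])
E
```

```text
at [ 635.5 -216.9  315.4] yaw 2.356 shift [519.6 208.5   2.3] turn None
```

View pics/t2.png

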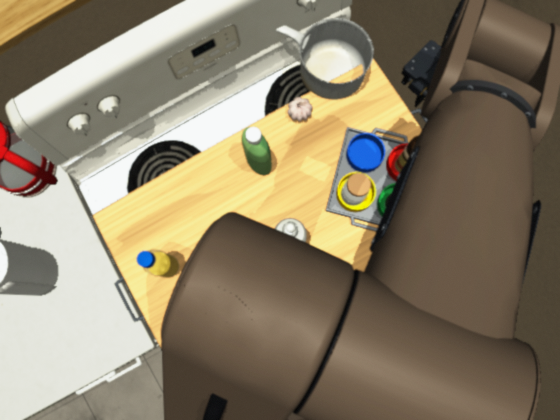

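The jar and the blue cup (366,153) look fine, and the vinegar cap is still at (147,260). The arm hides the rest of the tray.

Scaled: 175 mm / 800 = 0.2188, 140 mm / 800 = 0.175.

>>> creep_tool([
  [[0.0438,0.0175,-0.0063,0,1],[0.0875,0.035,-0.0063,0,1],[0.1313,0.0525,-0.0063,0,1],[0.175,0.07,-0.0063,0,1],[0.2188,0.0875,-0.0063,0,1]],
])

```text
t: 21.77
eef_pos: [558.8, -41.8, 313.5]
tcp_rot: [-3.14, -0.002, 2.355]
ft_force: [0.4, 0.7, 0.3]
opening: 0.999
grip_force: 0.0
```

>>> creep_tool([
  [[0.0438,0.0175,0,0,1],[0.0875,0.035,0,0,1],[0.1313,0.0525,0,0,1],[0.175,0.07,0,0,1],[0.2188,0.0875,0,0,1]],
])

```text
t: 22.18
eef_pos: [484.6, 131.4, 313.8]
tcp_rot: [-3.14, -0.001, 2.355]
ft_force: [1.1, 0.7, 0.1]
opening: 1.001
grip_force: 0.0
```

>>> creep_tool([
  [[0.0438,0.0175,0,0,1],[0.0875,0.035,0,0,1],[0.1313,0.0525,0,0,1],[0.175,0.07,0,0,1],[0.2125,0.085,0,0,1]],
])

```text
t: 22.6
eef_pos: [412.4, 300.0, 313.8]
tcp_rot: [-3.14, -0.001, 2.356]
ft_force: [1.2, 0.1, 0.4]
opening: 0.999
grip_force: 0.0
```

>>> creep_tool([
  [[0,0,0,0,1],[0,0,0,0,1]],
])

```text
t: 22.77
eef_pos: [412.9, 299.3, 313.8]
tcp_rot: [-3.139, -0.001, 2.359]
ft_force: [0.5, 0.4, 0.1]
opening: 1.0
grip_force: 0.0
```

```bash
python3 - <<'E'
from h import *
go(415.7,298,182)
E
```

```text
at [412.9 299.3 313.8] yaw 2.359 shift [ -3.    1.3 131.8] turn None
```

Scaled: 132 mm / 800 = 0.165, 120 mm / 800 = 0.15.

>>> creep_tool([
  [[-0.0038,0.0013,0.0438,0,1],[-0.0038,0.0013,0.0875,0,1],[-0.0038,0.0013,0.1313,0,1],[-0.0038,0.0013,0.15,0,1],[-0.0038,0.0013,0.165,0,1]],
])

```text
t: 23.18
eef_pos: [416.4, 295.2, 180.3]
tcp_rot: [-3.138, -0.001, 2.354]
ft_force: [0.0, 1.0, 0.3]
opening: 1.001
grip_force: 0.0
```

>>> creep_tool([
  [[0,0,0,0,1],[0,0,0,0,0.5],[0,0,0,0,0],[0,0,0,0,0],[0,0,0,0,0]],
])

```text
t: 23.6
eef_pos: [417.2, 296.9, 183.9]
tcp_rot: [3.14, 0.0, 2.356]
ft_force: [0.8, -0.6, 0.3]
opening: 0.776
grip_force: 0.0
```

>>> creep_tool([
  [[0,0,0,0,0],[0,0,0,0,0],[0,0,0,0,0],[0,0,0,0,0],[0,0,0,0,0]],
])

```text
t: 24.02
eef_pos: [416.8, 297.0, 183.2]
tcp_rot: [3.141, -0.0, 2.356]
ft_force: [-0.0, 0.3, -0.5]
opening: 0.43
grip_force: 0.0
```

>>> creep_tool([
  [[0,0,0,0,0],[0,0,0,0,0]],
])

```text
t: 24.18
eef_pos: [416.8, 297.0, 183.1]
tcp_rot: [3.141, -0.0, 2.356]
ft_force: [-0.1, 0.2, 0.8]
opening: 0.322
grip_force: 30.0
```

>>> creep_tool([
  [[0,0,-0.025,0,0],[0,0,-0.05,0,0]],
])

```text
t: 24.35
eef_pos: [416.2, 296.6, 222.6]
tcp_rot: [-3.139, -0.001, 2.356]
ft_force: [-0.3, 0.4, -2.6]
opening: 0.322
grip_force: 30.0
```

Scaled: -185 mm / 800 = -0.2313, -148 mm / 800 = -0.185.

>>> creep_tool([
  [[0,0,-0.0463,0,0],[0,0,-0.0925,0,0],[0,0,-0.1388,0,0],[0,0,-0.185,0,0],[0,0,-0.2313,0,0]],
])

```text
t: 24.77
eef_pos: [416.3, 296.7, 409.8]
tcp_rot: [-3.141, -0.0, 2.356]
ft_force: [1.5, 1.2, -2.2]
opening: 0.318
grip_force: 30.0
```

>>> creep_tool([
  [[0,0,-0.0125,0,0],[0,0,-0.0125,0,0]],
])

```text
t: 24.93
eef_pos: [417.2, 297.1, 420.4]
tcp_rot: [3.137, 0.001, 2.356]
ft_force: [-0.5, -0.7, -3.2]
opening: 0.325
grip_force: 30.0
```

```bash
python3 - <<'E'
from h import *
go(659,-130.1,400)
E
```

```text
at [417.2 297.1 420.4] yaw 2.356 shift [-473.1 -131.    20.4] turn None
```

Scaled: -150 mm / 800 = -0.1875, -120 mm / 800 = -0.15.

>>> creep_tool([
  [[-0.0375,-0.01,0,0,0],[-0.075,-0.02,0,0,0],[-0.1125,-0.0313,0,0,0],[-0.15,-0.0413,0,0,0],[-0.1875,-0.0513,0,0,0]],
])

```text
t: 25.35
eef_pos: [493.9, 160.4, 415.6]
tcp_rot: [-3.139, -0.002, 2.356]
ft_force: [0.7, 0.2, -1.4]
opening: 0.323
grip_force: 30.0
```

>>> creep_tool([
  [[-0.0375,-0.01,0,0,0],[-0.075,-0.02,0,0,0],[-0.1125,-0.0313,0,0,0],[-0.15,-0.0413,0,0,0],[-0.1875,-0.0513,0,0,0]],
])

```text
t: 25.77
eef_pos: [571.1, 25.2, 415.4]
tcp_rot: [-3.139, -0.003, 2.356]
ft_force: [0.2, 0.6, -2.2]
opening: 0.321
grip_force: 30.0
```

>>> creep_tool([
  [[-0.0375,-0.01,0,0,0],[-0.075,-0.02,0,0,0],[-0.1125,-0.0313,0,0,0],[-0.15,-0.0413,0,0,0],[-0.1875,-0.0513,0,0,0]],
])

```text
t: 26.18
eef_pos: [648.2, -109.8, 415.1]
tcp_rot: [-3.14, -0.003, 2.356]
ft_force: [0.8, 0.1, -3.1]
opening: 0.323
grip_force: 30.0
```

>>> creep_tool([
  [[-0.0288,-0.01,0,0,0],[-0.0288,-0.01,0,0,0],[-0.0288,-0.01,0,0,0]],
])

```text
t: 26.43
eef_pos: [658.6, -131.4, 414.4]
tcp_rot: [-3.139, -0.004, 2.354]
ft_force: [0.8, 0.3, -2.3]
opening: 0.324
grip_force: 30.0
```

```bash
python3 - <<'E'
from h import *
go(659,-130.1,192)
p,P,D,O=cloud("scene"); cv2.imwrite("pics/s3.png",p[:,:,::-1])
E
```

```text
at [ 658.6 -131.4  414.4] yaw 2.354 shift [ -0.3   1.7 222.4] turn None
```

View pics/s3.png

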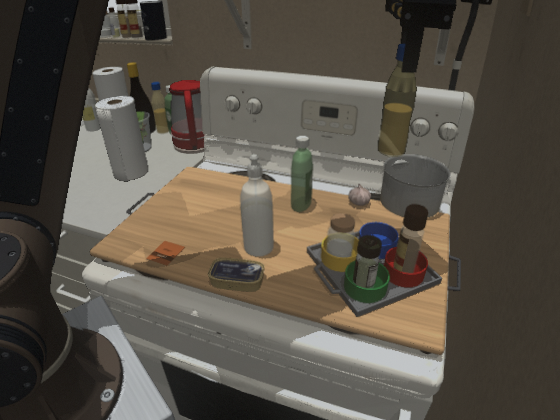

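The vinegar hangs upright at (398,110). Spice stands in red at (410,245), herb in green and the jar in yellow. I'll lower the vinegar into the blue cup.

Scaled: 165 mm / 800 = 0.2063, 140 mm / 800 = 0.175.

>>> creep_tool([
  [[0,0.0013,0.0438,0,0],[0,0.0013,0.0875,0,0],[0,0.0013,0.1313,0,0],[0,0.0013,0.175,0,0],[0,0.0013,0.2063,0,0]],
])

```text
t: 26.9
eef_pos: [657.6, -127.8, 249.5]
tcp_rot: [-3.14, -0.003, 2.357]
ft_force: [-0.0, -0.0, -2.9]
opening: 0.318
grip_force: 30.0
```

>>> creep_tool([
  [[0,0,0.025,0,0],[0,0,0.0438,0,0],[0,0,0.0538,0,0],[0,0,0.06,0,0],[0,0,0.0625,0,0]],
])

```text
t: 27.32
eef_pos: [659.0, -128.8, 202.8]
tcp_rot: [-3.141, -0.001, 2.357]
ft_force: [0.1, 0.3, -2.3]
opening: 0.324
grip_force: 30.0
```

>>> creep_tool([
  [[0,0,0.0013,0,0],[0,0,0.0025,0,0],[0,0,0.0038,0,0],[0,0,0.0038,0,0]],
])

```text
t: 27.65
eef_pos: [659.3, -129.5, 200.6]
tcp_rot: [3.141, 0.001, 2.356]
ft_force: [0.6, -0.5, -2.3]
opening: 0.324
grip_force: 30.0
```

Contact is expected at about 192.

Scaled: 6 mm / 800 = 0.0075, 4 mm / 800 = 0.005.

>>> creep_tool([
  [[0,0,0.0025,0,0],[0,0,0.005,0,0],[0,0,0.0075,0,0],[0,0,0.0075,0,0]],
])

```text
t: 27.98
eef_pos: [659.0, -129.5, 193.6]
tcp_rot: [-3.141, -0.001, 2.356]
ft_force: [-0.4, 0.2, -2.4]
opening: 0.324
grip_force: 30.0
```

>>> creep_tool([
  [[0,0,0.0013,0,0],[0,0,0.0025,0,0],[0,0,0.0025,0,0],[0,0,0.0025,0,0]],
])

```text
t: 28.32
eef_pos: [659.3, -129.5, 192.3]
tcp_rot: [3.141, 0.0, 2.356]
ft_force: [-0.5, -0.0, -1.0]
opening: 0.322
grip_force: 30.0
```

Scaled: 1 mm / 800 = 0.0013, 0.5 mm / 800 = 0.0006.

>>> creep_tool([
  [[0,0,0.0006,0,0],[0,0,0.0013,0,0],[0,0,0.0013,0,0]],
])

```text
t: 28.57
eef_pos: [659.5, -129.6, 192.2]
tcp_rot: [3.141, 0.001, 2.356]
ft_force: [-1.2, 0.2, 7.0]
opening: 0.323
grip_force: 30.0
```

>>> creep_tool([
  [[0,0,0,0,0.6],[0,0,0,0,0.6],[0,0,0,0,0.6],[0,0,0,0,0.6]],
])

```text
t: 28.9
eef_pos: [659.2, -129.5, 190.9]
tcp_rot: [-3.142, -0.0, 2.356]
ft_force: [-0.9, -0.1, 1.0]
opening: 0.546
grip_force: 0.0
```

>>> creep_tool([
  [[0,0,-0.0188,0,0.6],[0,0,-0.05,0,0.6],[0,0,-0.0938,0,1],[0,0,-0.1375,0,1],[0,0,-0.1813,0,1]],
])

```text
t: 29.32
eef_pos: [658.9, -129.5, 337.6]
tcp_rot: [-3.141, -0.0, 2.356]
ft_force: [0.3, 0.6, -0.1]
opening: 0.752
grip_force: 0.0
```

>>> creep_tool([
  [[0.0438,0.0438,0,0,1],[0.075,0.075,0,0,1],[0.1125,0.1125,0,0,1],[0.15,0.15,0,0,1],[0.1875,0.1875,0,0,1]],
])

```text
t: 29.73
eef_pos: [658.9, 80.6, 336.1]
tcp_rot: [3.141, -0.0, 2.355]
ft_force: [0.4, -0.7, -0.3]
opening: 0.998
grip_force: 0.0
```

>>> creep_tool([
  [[0.025,0.025,0,0,1],[0.05,0.05,0,0,1],[0.075,0.075,0,0,1],[0.075,0.075,0,0,1]],
])

```text
t: 30.07
eef_pos: [658.8, 168.2, 335.8]
tcp_rot: [3.141, -0.001, 2.36]
ft_force: [0.4, 0.2, 0.7]
opening: 1.001
grip_force: 0.0
```

```bash
python3 - <<'E'
from h import *
for n in("scene","top"):
    p,P,D,O=cloud(n); cv2.imwrite(f"pics/f{n}.png",p[:,:,::-1])
v,u=np.mgrid[:420,:560]
# final top view: caps by height over each cup
for n,c,h in [("vin",(659,-130),233),("spice",(635,-218),194),("herb",(547,-193),149),("jar",(571.5,-105),137),("clean",(648.6,103.6),217),("soap",(467,37),259)]:
    m=(np.hypot(P[...,0]-c[0],P[...,1]-c[1])<42)&(P[...,2]>h-10)&(P[...,2]<h+12); X=P[m]
    print(n,len(X), None if len(X)<5 else (circ(X[:,:2]),np.median(X[:,2]).round(1)),c)
E
```

```text
vin 220 (array([ 657. , -126.6,   16.2]), np.float64(229.8)) (659, -130)
spice 308 (array([ 634.1, -215.1,   19.7]), np.float64(191.4)) (635, -218)
herb 328 (array([ 546.1, -188.8,   20.5]), np.float64(148.9)) (547, -193)
jar 453 (array([ 570.9, -102.4,   24.2]), np.float64(136.2)) (571.5, -105)
clean 188 (array([649. , 103.2,  15.5]), np.float64(214.2)) (648.6, 103.6)
soap 75 (array([466.7,  36.8,   8.3]), np.float64(254.0)) (467, 37)
```

View pics/fscene.png

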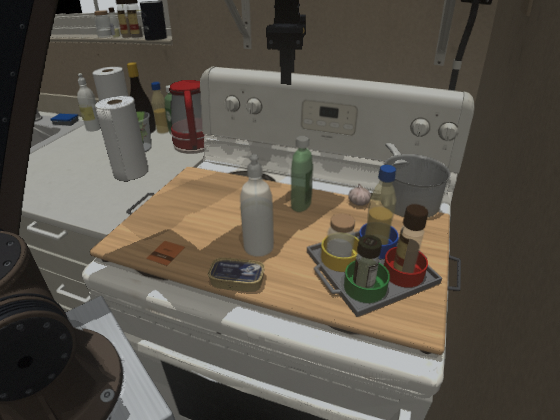

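View pics/ftop.png

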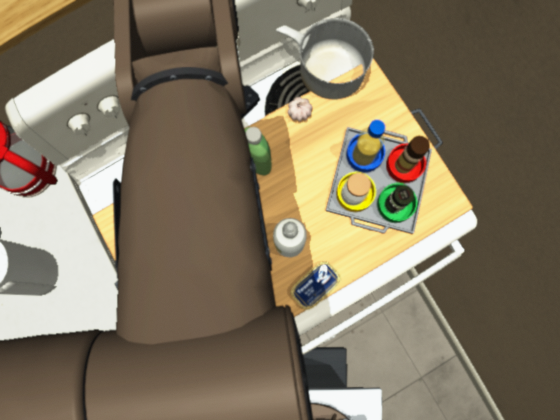

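All four stand upright in their own cups, each within 5 mm of the cup's axis (top view around 366–406, 150–203). Both cleaning bottles are where they started, and the arm is clear.

```bash
python3 -c "
from cell import env, cams, monitor, order
print(order.job_done())"
```

```text
the job is handed in; nothing more can be done
None
```

I handed the job in at about 30 s of the 96 s allowed: all four seasonings measured upright in their matching cups, within about 5 mm of centre, and both cleaning bottles within about 1 mm of their start; no verdict was returned.

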